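# Put a spice jar away in the revolving spice cabinet

## Robot

A 6-joint arm with a two-finger parallel gripper is mounted at the origin on a cart in front of the work surface, level with it; the furniture and walls round the work are solid. World frame = base frame: x ahead of the robot, y to its left, z up, the work surface at z = 0. Lengths are in m, angles in rad, forces in N, time in s.
With the tool pointing down it reaches from about 0.25 to 0.725 m from the base axis. Payload 4 kg.
Tool frame: the origin (TCP) lies between the finger pads; the fingertips stand 22 mm ahead of it and the grasp point (between the pads) lies 3 mm ahead of it; z points along the fingers, y is the line along which they close (so a half turn about z gives the same grasp; the last joint's range is limited). The gripper opens to 85 mm and grips with 20 to 120 N. Pads are 22 mm wide; open, the fingers measure 114 mm over their backs; the gripper's body (76 mm by 85 mm) begins 54 mm behind the grasp point. The pads swing forward as they close: fully open they stand 13 mm farther back than shut.
Start: joints at [1.213, 0.241, 0.005, 1.335, 0, 1.571], TCP at [0.175, 0.468, 0.253] pointing down, gripper open.
Joint ranges: [-2.72, 2.72], [-1.05, 1.87], [-1.09, 1.28], [-1.99, 2.15], [-1.42, 1.44], [-3.14, 3.14]. Speed limits (rad/s): [2.79, 2.79, 3.14, 3.14, 3.14, 3.14].

## Interface

Orientations are given as a unit quaternion [x, y, z, w].
In Python, from cell import arm gives the robot as it stands.
- The arm moves only by the shell command python3 -m inch 'ROWS' [FORCE]. ROWS is JSON, a list of rows, each a list of 7 numbers: the turn, a rotation vector about the tool's x, y, z in rad, then the shift along the tool's x, y, z in m, then the closure, from 0 (fully open) to 1 (shut). In form: [[ax, ay, az, dx, dy, dz, hand], ...]. A call has 1 to 20 rows; each row is the pose to reach, as a shift and turn from the pose commanded when the call began, along the tool's axes at that moment; what a row does not reach only later rows make up. A row lasts 1/8 s, in which the tool goes at most 62.5 mm and 10.7 degrees, less where a joint would pass 70% of its speed; a pose out of reach is approached as far as the arm can. A call with a gripper value outside its range is refused whole. The fingers move at their own pace and stop on an object; FORCE is the grip in N (left out, the last holds). Time passes only in rows, so rows that repeat a pose let the fingers close. It gives the time, the measured TCP pose, the force, the opening and the grip force at its end, in the units of the state.
- arm.get_obs(): the state, without advancing time (a new reading comes with each control period).
- arm.read_camera(name): name is "side" or "top"; returns a dict with "img" (384x512x3 uint8, red, green, blue), "vertical_fov" (degrees; the focal length in pixels is half the picture's height over the tangent of half this angle, whatever the lens; pixels are square), "cx", "cy" (the principal point, pixels), "k1" (the pictures are not rectified: a ray, as slopes to the right and down, at radius r is drawn at 1 + k1 r^2 times it, then the intrinsics apply), "camera_from_world" (4x4, takes a point from world to camera coordinates). Camera axes: x right, y up, looking along -z (the intrinsics and any distortion apply to the point x, -y, -z); pixel columns grow to the right and rows downward; lengths in m; the calibration is good to about 2 mm. A picture is of the moment at which its call begins. There is no depth.
- arm.sign_off(): hands the job in; it is judged then, once.
The state is a dict: "clock": time; "joints": joint angles; "joint_velocities": joint speeds; "effort": joint torques, N m; "tool_pos": TCP position; "orientation": TCP orientation; "contact_force": force on the tool from outside, world axes, zero at the start; "wrist_torque": the same for the moment, N m; "grip_width": finger opening in m; "grip_force": force on a finger pad.
Only numpy, scipy, OpenCV 4.12 (cv2) and the standard library are available. Lean on these libraries where they do the work, as an engineer would, in place of code of your own. Each camera call takes 0.05 s, during which the arm holds its last target. There are 200 camera calls.

## Task

Put the spice jar that stands on the worktop back into the clear spice cabinet. Turn the knob on its roof until the empty bay of the carousel clicks into its stop behind the front flap, pull the flap forward and down, stand the jar upright in the empty bay, and push the flap back up until its catch snaps fully shut. Leave the other things where they are.

Things in the scene. Friction and masses are not known exactly. Their poses are not given: they have to be found in the camera images.
- jar: Loose glass spice jar with a red screw cap, 45 mm across, 106 mm tall, 0.11 kg; the cap is the part from 85 to 106 mm. Stands upright on the worktop to the right of the cabinet; the same kind of jars already stand in the cabinet. Origin: centre of its underside; z is up along the jar.
- cabinet: Fixed clear spice cabinet on a wooden plinth, 234 x 234 mm, 158 mm high. Origin: on the worktop under the carousel's axis; x points from its front (flap side) to its back, z up. The roof covers the rear, from 31 mm in front of the axis; the flap covers the front. Clear side walls (inner faces 108 mm either side of the axis, 158 mm high) stay when the flap is open.
- carousel (a joint): Turn of carousel and knob, rad, anticlockwise from above, no end stop; the empty bay is behind the flap at 0 and at each full turn (6.283). Click stops every 1.257 rad (5 bays): a spring roller resists from 0.18 rad before a stop (0.45 N m), draws it in within 0.08 rad; elsewhere the tray stays put (friction 0.05 N m). Starts 2.2 to 4.08, so one grasp of the knob is not enough.
- knob (a point): Middle of the round dark wooden knob above the roof, on the carousel's axis, 193 mm above the worktop: 42 mm across, from 178 to 208 mm high; it turns with the carousel and can be gripped at any yaw. The four jars in the carousel are fixed to it.
- empty_bay (a point): Middle of the empty bay's floor on the turning white tray, marked by a 50 mm cork disc, 70 mm from the axis and 34 mm above the worktop. Radial walls 36 mm high part the bays (18 mm free either side of a centred jar); the tray's rim is 5 mm high.
- bay_at_flap (a point): Fixed point on the cabinet where the middle of the empty bay's floor must come: 70 mm in front of the axis, 34 mm above the worktop.
- flap (a joint): Flap angle, rad: 0 fully shut, 1.22 open against its stop. Clear, 210 mm wide, 0.3 kg, bottom-hinged; rises 75 mm from the hinge, then bends back to a flat top level with the roof. Beyond 0.45 it sinks open by its weight; let fall shut it rests ajar on a spring roller catch at 0.10. Passing the catch, either way, takes 0.6 N m: 4 N at the handle along its arc, 9 N pressing down on the flat top.
- flap_hinge (a point): Middle of the flap's hinge line, 112 mm in front of the carousel's axis and 50 mm above the worktop; axes as the cabinet's (x to the back, y along the hinge, z up).
- flap_handle (a point): Middle of the flap's dark bar handle, 100 mm long, 9 mm thick, along the hinge direction. Moves with the flap: shut, it is 34 mm behind and 145 mm above the hinge, 35 mm above the flap's flat top; pinch it from above, fingers closing front to back. With the flap open the free edge stands 50 mm behind and 30 mm above it: lean the tool 0.4 rad back to the robot.
- flap_top (a point): Point on the outer face of the flap's flat top part, between the handle and the free edge (18 mm in front of the edge): a good place to press. Moves with the flap: shut, it is 63 mm behind and 110 mm above the hinge, facing up, level with the roof.
- tomato: Bystander: red tomato, 65 mm, on the chopping board at the right. Origin: centre of its underside.
- garlic: Bystander: white garlic bulb, 60 mm, on the chopping board at the right. Origin: centre of its underside.
- mill_pepper: Bystander: black pepper mill, 57 mm across, 160 mm tall, standing on the worktop to the right of the spice cabinet. Origin: centre of its underside.
- lemon: Bystander: yellow lemon, 75 mm, on the worktop to the left of the spice cabinet. Origin: centre of its underside.
Not all that is in view belongs to the job. Of the things that look like the jar, the middle-sized one is meant.

How it is judged:
By the outcome, as a careful person would: the job done as asked, in the order asked, and still so for the second after the job is handed in, with the robot touching nothing.
It also fails if it takes over 72 s, if anything falls off the work surface, if the arm or the gripper's body presses on something with over 40 N, if the wrist force passes 120 N, or if a joint passes its speed limit or range.

## Working session

There is one attempt and no reset: what is moved stays moved. The work goes in short steps, Python scripts to look and compute and a shell command to move; the robot and the scene stay as the last step left them, time stands still between calls to the robot, and variables do not carry over. Pictures are saved under pics/ and viewed, at most 10 in all, crops included, and the job is handed in when it is done.

```bash
mkdir -p pics; ls; cat > h.py <<'E'
import numpy as np,cv2
from cell import arm
from scipy.spatial.transform import Rotation as R
def cam(n):
    c=arm.read_camera(n);H=c['img'].shape[0];c['f']=H/2/np.tan(np.radians(c['vertical_fov']/2));return c
def K(c): return np.array([[c['f'],0,c['cx']],[0,c['f'],c['cy']],[0,0,1]]),np.array([c['k1'],0,0,0,0.])
def ray(c,p):
    k,d=K(c);u=cv2.undistortPoints(np.array([[p]],float),k,d)[0,0]
    M=np.linalg.inv(c['camera_from_world']);return M[:3,3],M[:3,:3]@np.array([u[0],-u[1],-1])
def at_z(c,p,z):
    o,r=ray(c,p);return o+r*(z-o[2])/r[2]
def proj(c,P):
    P=np.atleast_2d(P).astype(float);q=(c['camera_from_world']@np.c_[P,np.ones(len(P))].T)[:3].T*[1,-1,-1]
    k,d=K(c);return cv2.projectPoints(q,np.zeros(3),np.zeros(3),k,d)[0][:,0]
def tri(c1,p1,c2,p2):
    a,r=ray(c1,p1);b,s=ray(c2,p2);t=np.linalg.lstsq(np.c_[r,-s],b-a,rcond=None)[0]
    return (a+r*t[0]+b+s*t[1])/2,np.linalg.norm(a+r*t[0]-b-s*t[1])
def st():
    o=arm.get_obs();print(o['clock'],np.round(o['tool_pos'],4),'rotvec',np.round(R.from_quat(o['orientation']).as_matrix(),3).tolist(),np.round(o['joints'],3),np.round(o['contact_force'],1),o['grip_width']);return o
def save(n,img,box=None,s=1):
    if box: img=img[box[1]:box[3],box[0]:box[2]]
    cv2.imwrite('pics/'+n,cv2.resize(img[:,:,::-1],None,fx=s,fy=s,interpolation=cv2.INTER_CUBIC))
E
python3 - <<'E'
from h import *
a=cam('side');b=cam('top')
save('1.png',np.vstack([a['img'],b['img']])[:, :],s=0.78)
for c in(a,b):
    M=np.linalg.inv(c['camera_from_world']);print(M.round(3).tolist(),c['f'],c['cx'],c['cy'],c['k1'])
st()
E
```

```text
pics
[[-0.824, 0.461, -0.33, 0.087], [-0.567, -0.663, 0.489, 0.759], [0.007, 0.59, 0.807, 1.337], [0.0, 0.0, 0.0, 1.0]] 402.2933883824118 254.5361306100766 195.63685760450716 -0.10536284482251897
[[-0.035, 0.916, -0.401, -0.109], [-0.999, -0.036, 0.007, 0.029], [-0.008, 0.401, 0.916, 1.656], [0.0, 0.0, 0.0, 1.0]] 477.4751048156619 251.0599549139944 194.11620438278248 -0.03246492308637847
0.1 [0.1749 0.4679 0.2525] rotvec [[-0.937, 0.35, -0.001], [0.35, 0.937, -0.002], [0.0, -0.002, -1.0]] [1.213 0.241 0.004 1.335 0.    1.571] [-0.5 -0.6  0.9] 0.08557959078540442
```

View pics/1.png

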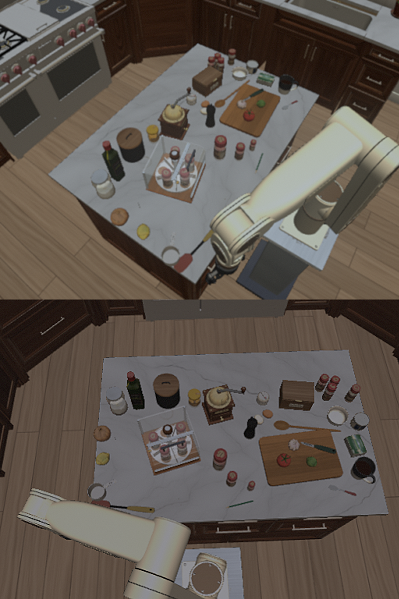

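The side view shows the cabinet at about (227,220) full-res, and the top view at about (220,187). In the top view, the jar look-alikes are a big one at (281,204), a middle one at (296,229) and a small one at (322,238), plus a group at the back right near (415,110). By the description I choose the middle one, (296,229), and check it in a crop.

```bash
python3 - <<'E'
from h import *
a=cam('side');b=cam('top')
f=lambda i,x,y,w,h:cv2.resize(cv2.convertScaleAbs(i[y:y+h,x:x+w],alpha=1.3),(400,int(400*h/w)),interpolation=cv2.INTER_CUBIC)
A=f(a['img'],175,155,160,120);B=f(b['img'],170,125,180,135);C=f(b['img'],330,80,130,75)
A2=f(a['img'],270,50,130,75)
save('2.png',np.hstack([np.vstack([A,A2]),np.vstack([B,C])]))
E
```

```text
(no output)
```

View pics/2.png

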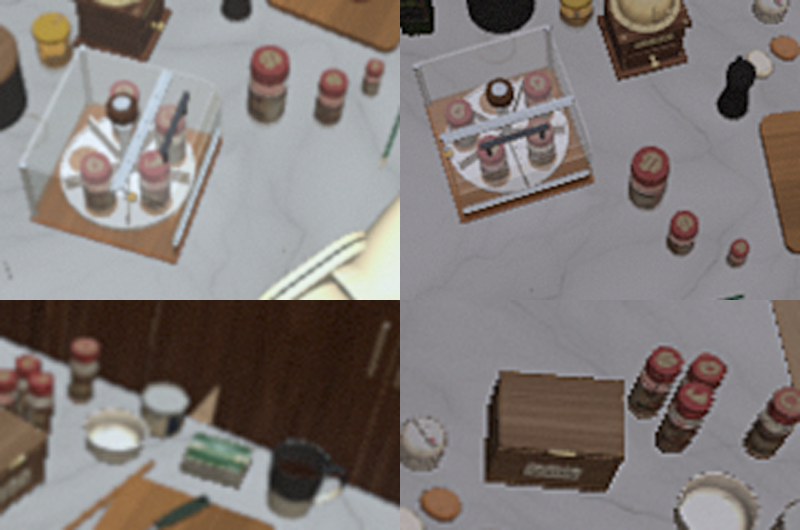

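```bash
python3 - <<'E'
from h import *
a=cam('side');b=cam('top')
S=lambda x,y:(175+x/2.5,155+y/2.5); T=lambda x,y:(170+(x-400)/2.2222,125+y/2.2222)
pts=dict(big=((270,57),(651,158)),mid=((333,79),(685,222)),small=((376,67),(739,246)),knob=((122,103),(498,88)),h1=((166,155),(483,145)),h2=((184,97),(548,128)),hingL=((177,243),(465,210)),hingR=((219,132),(591,180)),mill=((0,0),(742,62)))
for n,(s,t) in pts.items(): 
    p,e=tri(a,S(*s),b,T(*t));print(n,p.round(4),round(e,4))
for n,p,z in [('pl FL',(463,220),.0),('pl FR',(594,185),0),('edge roof L',(447,139),.158),('edge roof R',(577,102),.158)]: print(n,at_z(b,T(*p),z).round(4))
E
```

```text
big [ 0.5334 -0.0901  0.1521] 0.0056
mid [ 0.4446 -0.1397  0.1082] 0.0017
small [ 0.4111 -0.2243  0.0763] 0.0054
knob [0.6336 0.1404 0.2136] 0.0029
h1 [0.5442 0.165  0.1954] 0.0089
h2 [0.5792 0.0664 0.1848] 0.0014
hingL [0.4962 0.2068 0.0557] 0.004
hingR [0.5559 0.0011 0.0338] 0.008
mill [ 1.1676 -0.3004 -0.4083] 0.3208
pl FL [0.5019 0.216  0.    ]
pl FR [ 0.5561 -0.0038  0.    ]
edge roof L [0.5783 0.2242 0.158 ]
edge roof R [0.6343 0.0204 0.158 ]
```

```bash
python3 - <<'E'
from h import *
from scipy.optimize import least_squares
a=cam('side');b=cam('top')
S=lambda x,y:(175+x/2.5,155+y/2.5); T=lambda x,y:(170+(x-400)/2.2222,125+y/2.2222)
L=[]
for P,s,t in [((0,0,.208),(122,103),(498,88)),((-.078,.05,.195),(166,155),(483,145)),((-.078,-.05,.195),(184,97),(548,128)),
 ((-.117,.117,0),None,(463,220)),((-.117,-.117,0),None,(594,185)),((-.117,.117,0.0),(33,220),None) if 0 else ((-.117,-.117,0.034),None,None),
 ((-.031,.11,.158),None,(447,139)),((-.031,-.11,.158),None,(577,102))]:
    if s: L.append((a,P,S(*s)))
    if t: L.append((b,P,T(*t)))
def W(x,P): c,s=np.cos(x[2]),np.sin(x[2]); return np.array([x[0]+c*P[0]-s*P[1],x[1]+s*P[0]+c*P[1],P[2]])
f=lambda x:np.concatenate([(proj(c,W(x,P))[0]-p) for c,P,p in L])
r=least_squares(f,[.63,.14,.26],loss='soft_l1');x=r.x;print(x,f(x).round(1))
for n,c,p in [('t',b,T(460,110)),('t',b,T(537,82)),('t',b,T(493,145)),('t',b,T(543,133)),('s',a,S(97,160)),('s',a,S(153,160)),('s',a,S(170,113)),('s',a,S(125,90))]:
    q=at_z(c,p,.14)[:2]-x[:2];ang=(np.arctan2(q[1],q[0])-x[2]-np.pi)%(2*np.pi);print(n,np.hypot(*q).round(3),ang.round(3))
for n,c,p in [('cork s',a,S(80,158)),('cork t',b,T(447,143))]:
    q=at_z(c,p,.034)[:2]-x[:2];print(n,np.hypot(*q).round(3),((np.arctan2(q[1],q[0])-x[2]-np.pi)%(2*np.pi)).round(3))
o=arm.get_obs();print(o['joints'])
A=a['img'][155:275,175:335];B=b['img'][125:260,170:350]
f=lambda i:cv2.resize(cv2.convertScaleAbs(i,alpha=1.5),None,fx=4,fy=4,interpolation=cv2.INTER_CUBIC)
save('3.png',f(a['img'][165:270,180:290]))
E
```

```text
[0.63672975 0.13663891 0.26656471] [-0.3 -0.5  1.2  0.3 -1.8 -1.6  0.2  0.2  0.9 -0.7 -0.5 -0.3 -0.7  2.3
  0.9  0.3 -3.   0.2 -0.6 -0.4]
t 0.07 4.45
t 0.07 2.004
t 0.066 5.745
t 0.076 0.661
s 0.064 4.448
s 0.068 5.743
s 0.072 0.76
s 0.071 1.929
cork s 0.077 3.222
cork t 0.104 4.532
[ 1.21295395e+00  2.40729875e-01  4.80320017e-03  1.33515927e+00
 -2.65575313e-05  1.57079806e+00]
```

View pics/3.png

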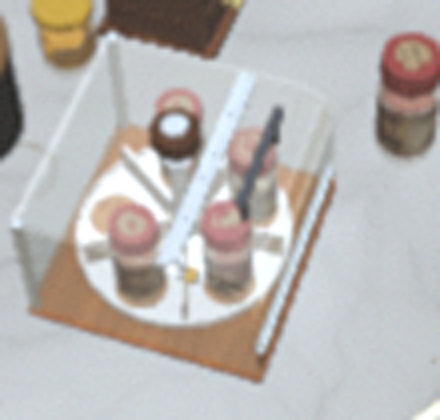

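Crop 3 shows the cork of the empty bay at (110,213) in the crop, at the rear, so the carousel is at about 3.21 rad. The knob is at (175,127). I'll turn it anticlockwise by 3.07 rad.

```bash
cat >> h.py <<'E'
def goal(p,yaw_y,tilt=0,tax=(0,1,0)):
    """target TCP p; tool y axis at world yaw yaw_y, z down, then tilted by tilt about world axis tax"""
    o=arm.get_obs();R0=R.from_quat(o['orientation'])
    c,s=np.cos(yaw_y),np.sin(yaw_y);y=np.array([c,s,0]);z=np.array([0,0,-1.]);x=np.cross(y,z)
    R1=R.from_rotvec(tilt*np.array(tax,float)/np.linalg.norm(tax))*R.from_matrix(np.c_[x,y,z])
    print('rot',(R0.inv()*R1).as_rotvec().round(3),'shift',R0.inv().apply(np.array(p)-o['tool_pos']).round(4))
C=np.array([.6367,.1366]);PSI=.2666
def cab(x,y,z): c,s=np.cos(PSI),np.sin(PSI);return np.array([C[0]+c*x-s*y,C[1]+s*x+c*y,z])
E
python3 - <<'E'
from h import *
a=cam('side');b=cam('top')
print(at_z(a,(223.8,196.5),.208),at_z(b,(214.1,164.6),.208))
goal([.635,.1385,.30],-.92)
E
```

```text
[0.63399167 0.13876097 0.208     ] [0.63814507 0.14082362 0.208     ]
rot [-0.     0.     2.133] shift [-0.5463 -0.1479 -0.0467]
```

```bash
python3 -m inch '[[0,0,0.3,-0.05,-0.01,-0.04,0],[0,0,2.133,-0.546,-0.147,-0.047,0],[0,0,2.133,-0.546,-0.147,-0.047,0],[0,0,2.133,-0.546,-0.147,-0.047,0],[0,0,2.133,-0.546,-0.147,-0.047,0],[0,0,2.133,-0.546,-0.147,-0.047,0],[0,0,2.133,-0.546,-0.147,-0.047,0],[0,0,2.133,-0.546,-0.147,-0.047,0],[0,0,2.133,-0.546,-0.147,-0.047,0],[0,0,2.133,-0.546,-0.147,-0.047,0],[0,0,2.133,-0.546,-0.147,-0.047,0],[0,0,2.133,-0.546,-0.147,-0.047,0],[0,0,2.133,-0.546,-0.147,-0.047,0],[0,0,2.133,-0.546,-0.147,-0.047,0],[0,0,2.133,-0.546,-0.147,-0.047,0]]'; python3 -c "
from h import *
st();goal([.636,.1395,.196],-.92)"
```

```text
clock: 2.38
tool_pos: [0.635, 0.1396, 0.3004]
orientation: [0.947, 0.32, 0.0, 0.0]
contact_force: [1.0, -1.6, 1.0]
grip_width: 0.0852
grip_force: 0.0
2.375 [0.635  0.1396 0.3004] rotvec [[0.795, 0.606, 0.0], [0.606, -0.795, 0.0], [0.0, 0.0, -1.0]] [ 0.216  0.553  0.592  1.609 -0.     2.706] [ 1.  -1.6  1. ] 0.08522504583846788
rot [ 0.    -0.     0.001] shift [0.0008 0.0007 0.1044]
```

```bash
python3 -m inch '[[0,0,0,0.0008,0.0007,0.04,0],[0,0,0,0.0008,0.0007,0.08,0],[0,0,0,0.0008,0.0007,0.104,0.1],[0,0,0,0.0008,0.0007,0.104,0.2],[0,0,0,0.0008,0.0007,0.104,1],[0,0,0,0.0008,0.0007,0.104,1],[0,0,0,0.0008,0.0007,0.104,1],[0,0,0,0.0008,0.0007,0.104,1],[0,0,0,0.0008,0.0007,0.104,1]]' 30; python3 -c "
from h import *
o=st();print(R.from_quat(o['orientation']).inv().apply(o['contact_force']),o['wrist_torque'])"
```

```text
clock: 3.5
tool_pos: [0.6375, 0.1391, 0.1986]
orientation: [0.948, 0.319, 0.002, 0.001]
contact_force: [1.1, -1.3, 6.2]
grip_width: 0.0408
grip_force: 31.7
3.5 [0.6375 0.1391 0.1986] rotvec [[0.796, 0.605, 0.005], [0.605, -0.796, 0.0], [0.004, 0.003, -1.0]] [ 2.150e-01  5.700e-01  3.590e-01  1.354e+00 -1.000e-03  2.706e+00] [ 1.1 -1.3  6.2] 0.04081417207356415
[ 0.08612335  1.69749861 -6.20181262] [-0.57480164 -0.37128024 -0.03385947]
```

```bash
python3 -m inch '[[0,0,0,0,0,0,1],[0,0,0,0,0,0,1],[0,0,-0.17,0,0,0,1],[0,0,-0.34,0,0,0,1],[0,0,-0.51,0,0,0,1],[0,0,-0.68,0,0,0,1],[0,0,-0.85,0,0,0,1],[0,0,-1.02,0,0,0,1],[0,0,-1.19,0,0,0,1],[0,0,-1.36,0,0,0,1],[0,0,-1.55,0,0,0,1],[0,0,-1.55,0,0,0,1]]' 60; python3 -c "
from h import *
o=st();print(R.from_quat(o['orientation']).inv().apply(o['contact_force']),o['wrist_torque'])
b=cam('top');a=cam('side');f=lambda i:cv2.resize(cv2.convertScaleAbs(i,alpha=1.5),None,fx=4,fy=4,interpolation=cv2.INTER_CUBIC)
save('4.png',f(a['img'][165:270,180:290]))"
```

```text
clock: 5.0
tool_pos: [0.6374, 0.1391, 0.1988]
orientation: [0.453, 0.892, 0.001, 0.002]
contact_force: [0.8, -2.8, 6.1]
grip_width: 0.0402
grip_force: 59.9
5.0 [0.6374 0.1391 0.1988] rotvec [[-0.59, 0.808, 0.005], [0.808, 0.59, 0.0], [-0.002, 0.004, -1.0]] [ 2.150e-01  5.700e-01  3.590e-01  1.355e+00 -1.000e-03  1.155e+00] [ 0.8 -2.8  6.1] 0.04024001004430951
[-2.73881871 -0.95913844 -6.12089955] [-0.4188262  -0.26576049  0.04641818]
```

View pics/4.png

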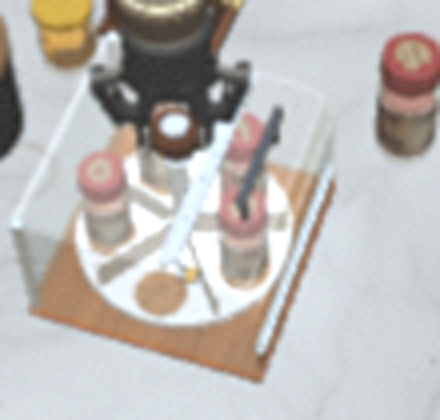

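Picture 4 shows the cork at (160,293) in the crop, so the bay has turned by about 90° as expected, with the knob held at (175,128).

```bash
sed -i 's/^C=.*;PSI/C=np.array([.6374,.1391]);PSI/' h.py; python3 -c "
from h import *
a=cam('side')
for p in [(220,238.4)]:
  q=at_z(a,p,.034)[:2]-C;print(np.hypot(*q),(np.arctan2(q[1],q[0])-PSI-np.pi)%(2*np.pi))
# jar caps
for p in [(103,170),(242,202),(243,128)]:
  q=at_z(a,(180+p[0]/4,165+p[1]/4),.14)[:2]-C;print(np.hypot(*q),(np.arctan2(q[1],q[0])-PSI-np.pi)%(2*np.pi))
"
```

```text
0.07058973563615392 4.792041087782837
0.06601760448109543 3.502045481573109
0.06987930479509738 6.086328235000833
0.07506570871459779 0.9925659729317982
```

```bash
python3 -m inch '[[0,0,-0.17,0,0,0,1],[0,0,-0.34,0,0,0,1],[0,0,-0.51,0,0,0,1],[0,0,-0.68,0,0,0,1],[0,0,-0.85,0,0,0,1],[0,0,-1.02,0,0,0,1],[0,0,-1.19,0,0,0,1],[0,0,-1.36,0,0,0,1],[0,0,-1.5,0,0,0,1],[0,0,-1.5,0,0,0,1],[0,0,-1.5,0,0,0,1],[0,0,-1.5,0,0,0,0],[0,0,-1.5,0,0,0,0],[0,0,-1.5,0,0,0,0],[0,0,-1.5,0,0,0,0],[0,0,-1.5,0,0,-0.06,0],[0,0,-1.5,0,0,-0.1,0]]' 60; python3 -c "
from h import *
o=st()
b=cam('top');a=cam('side');f=lambda i:cv2.resize(cv2.convertScaleAbs(i,alpha=1.5),None,fx=4,fy=4,interpolation=cv2.INTER_CUBIC)
save('5.png',f(a['img'][165:270,180:290]))"
```

```text
clock: 7.28
tool_pos: [0.6361, 0.1395, 0.2982]
orientation: [-0.276, 0.961, 0.0, 0.0]
contact_force: [0.9, 0.4, -0.3]
grip_width: 0.0855
grip_force: 0.0
7.275 [0.6361 0.1395 0.2982] rotvec [[-0.848, -0.531, 0.001], [-0.531, 0.848, 0.0], [-0.001, -0.0, -1.0]] [ 0.216  0.555  0.589  1.603  0.    -0.343] [ 0.9  0.4 -0.3] 0.08549944013137736
```

View pics/5.png

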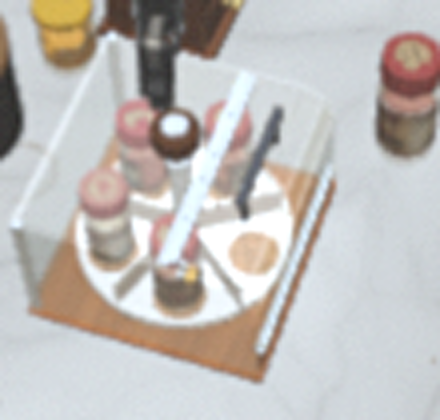

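Picture 5 shows the cork at (255,254), behind the flap, and the bay appears to be in its stop. I'll check the angle and work out the handle approach.

```bash
python3 -c "
from h import *
a=cam('side')
q=at_z(a,(180+255/4,165+254/4),.034)[:2]-C;print(np.hypot(*q),(np.arctan2(q[1],q[0])-PSI)%(2*np.pi)-np.pi)
for p in [(138,115),(228,118),(101,187),(173,235)]:
  q=at_z(a,(180+p[0]/4,165+p[1]/4),.14)[:2]-C;print(np.hypot(*q),((np.arctan2(q[1],q[0])-PSI-np.pi)%(2*np.pi)+.628)%1.2566-.628)
goal(cab(-.078,0,.265),PSI+np.pi)
goal(cab(-.078,0,.198),PSI+np.pi)
"
```

```text
0.074184183663113 -0.0025561206048343443
0.07118126083389903 -0.04385735067213614
0.07298506302968641 -0.02084158601557562
0.06945487566537548 0.0011974505039761274
0.07041782583614156 0.02711928888796955
rot [-0.006  0.004 -1.278] shift [0.0752 0.022  0.0341]
rot [-0.006  0.004 -1.278] shift [0.0756 0.0222 0.1011]
```

```bash
python3 -m inch '[[0,0,-0.17,0.02,0.005,0,0.5],[0,0,-0.34,0.04,0.01,0,0.5],[0,0,-0.68,0.075,0.022,0,0.5],[0,0,-1.28,0.075,0.022,0,0.5],[0,0,-1.28,0.075,0.022,0,0.5],[0,0,-1.28,0.075,0.022,0,0.5],[0,0,-1.28,0.075,0.022,0,0.5],[0,0,-1.28,0.075,0.022,0.02,0.5],[0,0,-1.28,0.075,0.022,0.03,0.5]]' 30; python3 -c "
from h import *
o=st();goal(cab(-.078,0,.198),PSI+np.pi)
b=cam('top');a=cam('side');f=lambda i:cv2.resize(cv2.convertScaleAbs(i,alpha=1.5),None,fx=3.5,fy=3.5,interpolation=cv2.INTER_CUBIC)
print(proj(a,cab(-.078,0,.195)),proj(b,cab(-.078,0,.195)))
save('6.png',np.hstack([f(a['img'][165:270,180:290]),f(b['img'][125:230,170:280])]))"
```

```text
clock: 8.55
tool_pos: [0.5597, 0.118, 0.2637]
orientation: [0.795, -0.606, -0.001, 0.002]
contact_force: [0.5, 0.1, -1.0]
grip_width: 0.0426
grip_force: 0.0
8.55 [0.5597 0.118  0.2637] rotvec [[0.265, -0.964, -0.004], [-0.964, -0.265, -0.001], [-0.0, 0.004, -1.0]] [ 0.208  0.386  0.234  1.423  0.    -1.631] [ 0.5  0.1 -1. ] 0.04261407629211898
rot [0.004 0.    0.002] shift [ 0.0002 -0.0028  0.0657]
[[244.09795891 204.41082332]] [[221.11304436 186.24184961]]
```

View pics/6.png

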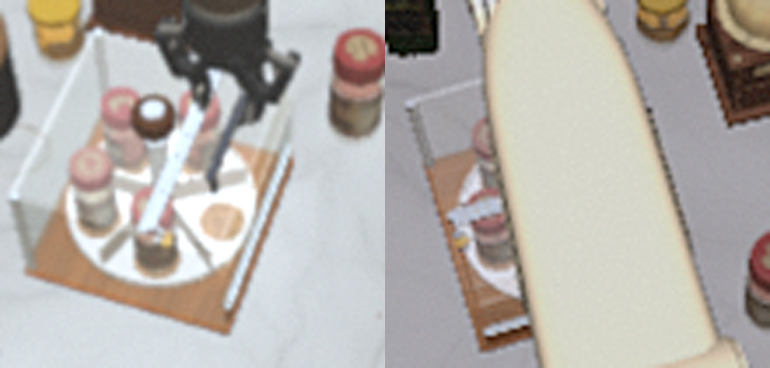

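Picture 6 shows the open fingers above the handle bar, which runs from (215,185) to about (250,85) in the left panel. The predicted middle, (224,138), lies on it, so I descend and pinch.

```bash
python3 -m inch '[[0,0,0,0,-0.003,0.03,0.5],[0,0,0,0,-0.003,0.06,0.5],[0,0,0,0,-0.003,0.066,0.5],[0,0,0,0,-0.003,0.066,1],[0,0,0,0,-0.003,0.066,1],[0,0,0,0,-0.003,0.066,1],[0,0,0,0,-0.003,0.066,1],[0,0,0,0,-0.003,0.066,1]]' 40; python3 - <<'E'
from h import *
o=st();R0=R.from_quat(o['orientation'])
xc=np.array([np.cos(PSI),np.sin(PSI),0]);yc=np.array([-np.sin(PSI),np.cos(PSI),0]);zc=np.array([0,0,1.])
g=.003
for th in np.append(np.arange(0.1,1.2,.1),1.21):
    ti=-th*.4/1.21;v=lambda t:xc*(.034*np.cos(t)-.145*np.sin(t))+zc*(.145*np.cos(t)+.034*np.sin(t))
    T=R.from_rotvec(ti*yc)
    # TCP offset from handle rotates with tool
    off=g*zc
    d=v(th)-v(0)+T.apply(off)-off
    print('[',*['%.3f,'%k for k in (R0.inv()*T*R0).as_rotvec()],*['%.4f,'%k for k in R0.inv().apply(d)],']',round(th,2))
E
```

```text
clock: 9.65
tool_pos: [0.5624, 0.1186, 0.2017]
orientation: [0.795, -0.606, -0.001, 0.001]
contact_force: [-5.6, -0.8, 2.9]
grip_width: 0.0097
grip_force: 39.0
9.65 [0.5624 0.1186 0.2017] rotvec [[0.266, -0.964, -0.002], [-0.964, -0.266, -0.001], [0.0, 0.002, -1.0]] [ 0.208  0.415  0.117  1.274 -0.    -1.632] [-5.6 -0.8  2.9] 0.009682079030331973
[ 0.033, 0.000, 0.000, -0.0000, 0.0148, -0.0026, ] 0.1
[ 0.066, 0.000, 0.000, -0.0001, 0.0297, -0.0038, ] 0.2
[ 0.099, 0.000, 0.000, -0.0001, 0.0447, -0.0035, ] 0.3
[ 0.132, 0.000, 0.000, -0.0001, 0.0595, -0.0016, ] 0.4
[ 0.165, 0.000, 0.000, -0.0002, 0.0742, 0.0016, ] 0.5
[ 0.198, 0.000, 0.000, -0.0002, 0.0884, 0.0064, ] 0.6
[ 0.231, 0.001, 0.000, -0.0002, 0.1021, 0.0125, ] 0.7
[ 0.264, 0.001, 0.000, -0.0003, 0.1151, 0.0199, ] 0.8
[ 0.298, 0.001, 0.000, -0.0003, 0.1273, 0.0286, ] 0.9
[ 0.331, 0.001, 0.000, -0.0003, 0.1385, 0.0385, ] 1.0
[ 0.364, 0.001, 0.000, -0.0003, 0.1488, 0.0494, ] 1.1
[ 0.400, 0.001, 0.000, -0.0004, 0.1587, 0.0626, ] 1.21
```

```bash
python3 -m inch '[[0.016,0,0,0,0.007,-0.0014,1],[0.033,0,0,0,0.015,-0.0026,1],[0.05,0,0,0,0.022,-0.003,1],[0.066,0,0,0,0.03,-0.0038,1],[0.099,0,0,0,0.045,-0.0035,1],[0.132,0,0,0,0.06,-0.0016,1],[0.165,0,0,0,0.074,0.0016,1]]' 40; python3 -m inch '[[0,0,0,0,0,0,1]]'; python3 - <<'E'
from h import *
o=st();R0=R.from_quat(o['orientation'])
xc=np.array([np.cos(PSI),np.sin(PSI),0]);yc=np.array([-np.sin(PSI),np.cos(PSI),0]);zc=np.array([0,0,1.])
g=.003;v=lambda t:xc*(.034*np.cos(t)-.145*np.sin(t))+zc*(.145*np.cos(t)+.034*np.sin(t))
for th in [.6,.7,.8,.9,1.,1.1,1.21]:
    T=R.from_rotvec(-(th-.5)*.4/1.21*yc)
    off=R.from_rotvec(-.5*.4/1.21*yc).apply(g*zc)
    d=v(th)-v(.5)+T.apply(off)-off
    print('[',*['%.3f,'%k for k in (R0.inv()*T*R0).as_rotvec()],*['%.4f,'%k for k in R0.inv().apply(d)],']',round(th,2))
E
```

```text
clock: 10.52
tool_pos: [0.4954, 0.099, 0.2024]
orientation: [0.792, -0.604, 0.054, -0.069]
contact_force: [3.2, -2.0, -2.1]
grip_width: 0.0095
grip_force: 39.8
clock: 10.65
tool_pos: [0.4933, 0.0984, 0.2016]
orientation: [0.792, -0.604, 0.053, -0.067]
contact_force: [-0.5, -3.4, 5.8]
grip_width: 0.0093
grip_force: 40.6
10.65 [0.4933 0.0984 0.2016] rotvec [[0.264, -0.95, 0.165], [-0.964, -0.261, 0.042], [0.003, -0.17, -0.985]] [ 0.191  0.154 -0.257  0.988  0.01  -1.646] [-0.5 -3.4  5.8] 0.009287167469529328
[ 0.033, 0.000, 0.000, -0.0000, 0.0148, 0.0022, ] 0.6
[ 0.066, 0.000, 0.000, -0.0001, 0.0294, 0.0059, ] 0.7
[ 0.099, 0.000, 0.000, -0.0001, 0.0434, 0.0110, ] 0.8
[ 0.132, 0.000, 0.000, -0.0001, 0.0570, 0.0174, ] 0.9
[ 0.165, 0.000, 0.000, -0.0002, 0.0698, 0.0252, ] 1.0
[ 0.198, 0.000, 0.001, -0.0002, 0.0817, 0.0342, ] 1.1
[ 0.235, 0.000, 0.001, -0.0002, 0.0938, 0.0454, ] 1.21
```

```bash
python3 -m inch '[[0.033,0,0,0,0.015,0.002,1],[0.066,0,0,0,0.029,0.006,1],[0.099,0,0,0,0.043,0.011,1],[0.132,0,0,0,0.057,0.017,1],[0.165,0,0,0,0.07,0.025,1],[0.198,0,0,0,0.082,0.034,1],[0.235,0,0,0,0.094,0.045,1],[0.235,0,0,0,0.094,0.045,1],[0.235,0,0,0,0.094,0.045,0.6],[0.235,0,0,0,0.094,0.045,0.6],[0.235,0,0,0,0.094,0.045,0.6],[0.235,0,0,0,0.094,0.015,0.6],[0.235,0,0,0,0.094,-0.03,0.6],[0.235,0,0,0,0.094,-0.09,0.6]]' 40; python3 - <<'E'
from h import *
st();a=cam('side');b=cam('top');f=lambda i:cv2.resize(cv2.convertScaleAbs(i,alpha=1.5),None,fx=3,fy=3,interpolation=cv2.INTER_CUBIC)
save('7.png',np.hstack([f(a['img'][165:285,180:313]),f(b['img'][140:260,200:333])]))
goal([.4446,-.1397,.23],PSI+np.pi)
E
```

```text
clock: 12.4
tool_pos: [0.3876, 0.071, 0.2724]
orientation: [0.78, -0.594, 0.119, -0.157]
contact_force: [2.2, 0.7, 0.6]
grip_width: 0.0339
grip_force: 0.0
12.4 [0.3876 0.071  0.2724] rotvec [[0.266, -0.889, 0.373], [-0.964, -0.245, 0.103], [-0.001, -0.387, -0.922]] [ 0.147 -0.276 -0.528  0.925  0.048 -1.683] [2.2 0.7 0.6] 0.033929185004123875
rot [-0.413 -0.001  0.003] shift [0.2176 0.0252 0.0436]
```

View pics/7.png

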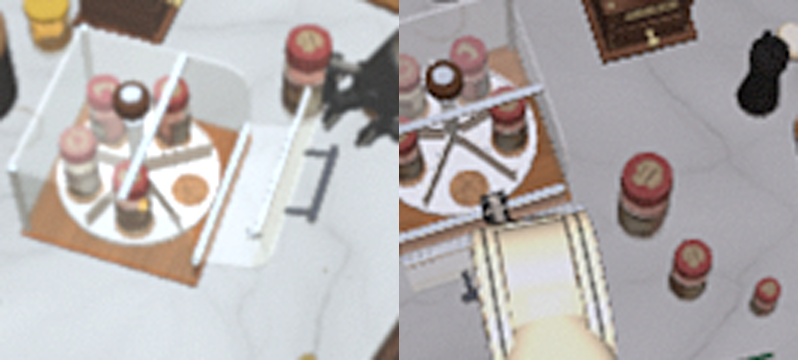

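Picture 7 shows the flap fully open, with the handle at (322,182) on the left panel and the cork clear at (188,188) left and (470,187) right. The middle jar's cap is at (693,255).

```bash
python3 - <<'E'
from h import *
a=cam('side');b=cam('top')
print('bay',at_z(a,(242.7,227.7),.034),at_z(b,(223.7,202.3),.034),cab(-.07,0,.034))
print('jar',at_z(a,(308.2,186.6),.106),at_z(b,(298.2,225),.106))
for n,i,x,y in(('s',a,290,170),('t',b,285,210)):
    im=i['img'][y:y+45,x:x+40].astype(int);m=(im[...,0]-im[...,1:].max(2)>45);ys,xs=np.nonzero(m);print(n,m.sum(),xs.min()+x,xs.max()+x,ys.min()+y,ys.max()+y)
goal([.4446,-.1397,.22],2.2)
E
```

```text
bay [0.57111541 0.11911594 0.034     ] [0.57079636 0.11950774 0.034     ] [0.56987295 0.12065828 0.034     ]
jar [ 0.44435337 -0.14102161  0.106     ] [ 0.44595172 -0.13988325  0.106     ]Traceback (most recent call last):
  File "<stdin>", line 6, in <module>
    return umr_minimum(a, axis, None, out, keepdims, initial, where)
ValueError: zero-size array to reduction operation minimum which has no identity
```

```bash
python3 -c "
from h import *
goal([.4452,-.1403,.22],2.2)"
```

```text
rot [-0.353  0.244  1.193] shift [0.2187 0.0234 0.0484]
```

```bash
python3 -m inch '[[-0.05,0.04,0.17,0.03,0,0,0],[-0.353,0.244,1.193,0.219,0.023,0.048,0],[-0.353,0.244,1.193,0.219,0.023,0.048,0],[-0.353,0.244,1.193,0.219,0.023,0.048,0],[-0.353,0.244,1.193,0.219,0.023,0.048,0],[-0.353,0.244,1.193,0.219,0.023,0.048,0],[-0.353,0.244,1.193,0.219,0.023,0.048,0],[-0.353,0.244,1.193,0.219,0.023,0.048,0],[-0.353,0.244,1.193,0.219,0.023,0.048,0],[-0.353,0.244,1.193,0.219,0.023,0.048,0]]' 30; python3 -c "
from h import *
st();goal([.4452,-.1403,.095],2.2)
a=cam('side');b=cam('top');f=lambda i:cv2.resize(cv2.convertScaleAbs(i,alpha=1.5),None,fx=3.5,fy=3.5,interpolation=cv2.INTER_CUBIC)
save('8.png',np.hstack([f(a['img'][130:240,260:370]),f(b['img'][160:270,250:360])]))"
```

```text
clock: 13.85
tool_pos: [0.4438, -0.1406, 0.2185]
orientation: [-0.31, 0.951, 0.0, -0.002]
contact_force: [0.2, 0.0, 0.1]
grip_width: 0.0855
grip_force: 0.0
13.85 [ 0.4438 -0.1406  0.2185] rotvec [[-0.808, -0.589, -0.004], [-0.589, 0.808, -0.001], [0.004, 0.002, -1.0]] [-0.306  0.194 -0.146  1.233 -0.002 -0.936] [0.2 0.  0.1] 0.08550434304204972
rot [ 0.002 -0.004  0.001] shift [-0.0017 -0.0007  0.1235]
```

View pics/8.png

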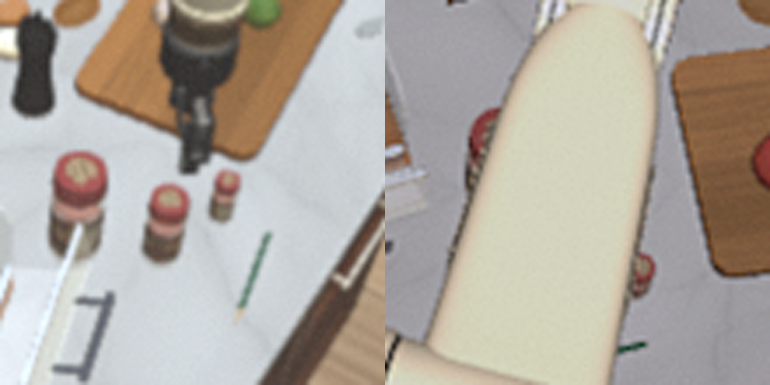

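Picture 8 shows the middle jar undisturbed, with its cap at (169,195) in the left panel. The open gripper is above it at (195,160), and the big and small jars are clear.

```bash
python3 -m inch '[[0,-0.004,0,-0.0015,-0.001,0.05,0],[0,-0.004,0,-0.0015,-0.001,0.09,0],[0,-0.004,0,-0.0015,-0.001,0.123,0],[0,-0.004,0,-0.0015,-0.001,0.123,0],[0,-0.004,0,-0.0015,-0.001,0.123,1],[0,-0.004,0,-0.0015,-0.001,0.123,1],[0,-0.004,0,-0.0015,-0.001,0.123,1],[0,-0.004,0,-0.0015,-0.001,0.123,1],[0,-0.004,0,-0.0015,-0.001,0.123,1]]' 35; python3 -c "
from h import *
st();goal(np.r_[cab(-.07,0,0)[:2],.30],PSI+np.pi/2)"
```

```text
clock: 15.08
tool_pos: [0.447, -0.1412, 0.0977]
orientation: [-0.309, 0.951, -0.0, 0.002]
contact_force: [0.2, 1.0, 7.0]
grip_width: 0.0437
grip_force: 34.8
15.075 [ 0.447  -0.1412  0.0977] rotvec [[-0.809, -0.588, 0.003], [-0.588, 0.809, 0.001], [-0.003, -0.001, -1.0]] [-0.307  0.311 -0.337  0.92   0.002 -0.936] [0.2 1.  7. ] 0.04367288676104762
rot [-0.001  0.003  0.362] shift [-0.254   0.1392 -0.2018]
```

```bash
python3 -m inch '[[0,0,0,0,0,-0.03,1],[0,0,0,0,0,-0.08,1],[0,0,0,0,0,-0.14,1],[0,0,0,0,0,-0.2,1],[0,0,0.12,-0.05,0.028,-0.205,1],[0,0,0.24,-0.1,0.056,-0.205,1],[0,0,0.36,-0.15,0.083,-0.205,1],[0,0,0.36,-0.2,0.11,-0.205,1],[0,0,0.36,-0.235,0.13,-0.205,1],[0,0,0.36,-0.254,0.139,-0.205,1],[0,0,0.36,-0.254,0.139,-0.205,1]]' 35; python3 -c "
from h import *
st();goal(np.r_[cab(-.07,0,0)[:2],.1325],PSI+np.pi/2)
a=cam('side');b=cam('top');f=lambda i:cv2.resize(cv2.convertScaleAbs(i,alpha=1.5),None,fx=3.5,fy=3.5,interpolation=cv2.INTER_CUBIC)
save('9.png',f(a['img'][140:270,180:320]))"
```

```text
clock: 16.45
tool_pos: [0.5697, 0.122, 0.3007]
orientation: [-0.135, 0.991, 0.001, -0.0]
contact_force: [-0.3, -0.3, -1.6]
grip_width: 0.0429
grip_force: 36.1
16.45 [0.5697 0.122  0.3007] rotvec [[-0.963, -0.268, -0.001], [-0.268, 0.963, 0.001], [0.001, 0.002, -1.0]] [ 2.100e-01  3.990e-01  3.480e-01  1.521e+00  1.000e-03 -6.100e-02] [-0.3 -0.3 -1.6] 0.04290439887408621
rot [ 0.002 -0.001  0.005] shift [ 1.000e-04 -1.600e-03  1.682e-01]
```

View pics/9.png

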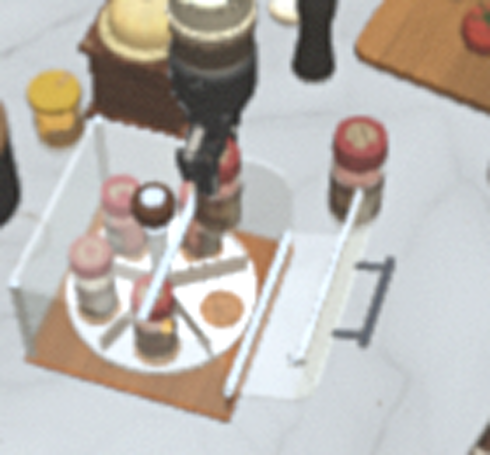

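Picture 9 shows the jar held upright above the bay at (205,190–250), with the cork free at (221,308).

```bash
python3 -m inch '[[0,0,0,0.0015,-0.0013,0.03,1],[0,0,0,0.0015,-0.0013,0.07,1],[0,0,0,0.0015,-0.0013,0.1,1],[0,0,0,0.0015,-0.0013,0.13,1],[0,0,0,0.0015,-0.0013,0.15,1],[0,0,0,0.0015,-0.0013,0.16,1],[0,0,0,0.0015,-0.0013,0.164,1],[0,0,0,0.0015,-0.0013,0.164,1]]' 35; python3 -c "
from h import *
st();goal(np.r_[cab(-.0715,0,0)[:2],.1325],PSI+np.pi/2)"
```

```text
clock: 17.55
tool_pos: [0.5687, 0.1189, 0.1379]
orientation: [-0.134, 0.991, 0.001, 0.0]
contact_force: [-0.3, 0.3, -1.5]
grip_width: 0.0432
grip_force: 36.2
17.55 [0.5687 0.1189 0.1379] rotvec [[-0.964, -0.265, 0.001], [-0.265, 0.964, 0.002], [-0.001, 0.001, -1.0]] [ 0.205  0.47   0.029  1.129  0.002 -0.063] [-0.3  0.3 -1.5] 0.04317919089182616
rot [0.001 0.001 0.002] shift [-0.0001  0.0014  0.0054]
```

```bash
python3 -m inch '[[0,0,0,0,0.0014,0.002,1],[0,0,0,0,0.0014,0.004,1],[0,0,0,0,0.0014,0.005,1],[0,0,0,0,0.0014,0.006,1],[0,0,0,0,0.0014,0.006,1]]' 35; python3 -c "
from h import *
st()"
```

```text
clock: 18.18
tool_pos: [0.5682, 0.1206, 0.1318]
orientation: [-0.134, 0.991, 0.001, 0.0]
contact_force: [-0.7, 0.0, 2.5]
grip_width: 0.0437
grip_force: 36.5
18.175 [0.5682 0.1206 0.1318] rotvec [[-0.964, -0.266, 0.001], [-0.266, 0.964, 0.002], [-0.001, 0.002, -1.0]] [ 0.208  0.475  0.02   1.115  0.002 -0.061] [-0.7  0.   2.5] 0.043709193483234
```

```bash
python3 -m inch '[[0,0,0,0,0,0,0.45],[0,0,0,0,0,0,0.4],[0,0,0,0,0,0,0.3],[0,0,0,0,0,0,0.3],[0,0,0,0,0,0,0.3],[0,0,0,0,0,-0.02,0.3],[0,0,0,0,0,-0.06,0.3],[0,0,0,0,0,-0.12,0.3],[0,0,0,0,0,-0.16,0.3]]' 35; python3 -c "
from h import *
st()
a=cam('side');b=cam('top');f=lambda i:cv2.resize(cv2.convertScaleAbs(i,alpha=1.5),None,fx=3.5,fy=3.5,interpolation=cv2.INTER_CUBIC)
save('10.png',f(a['img'][140:270,180:320]))
goal(cab(-.2365,0,.132)+[0,0,0.1],PSI+np.pi,-.4,(-np.sin(PSI),np.cos(PSI),0))"
```

```text
clock: 19.3
tool_pos: [0.5685, 0.1204, 0.2943]
orientation: [-0.134, 0.991, 0.001, 0.002]
contact_force: [0.3, 0.1, 0.3]
grip_width: 0.0597
grip_force: 0.0
19.3 [0.5685 0.1204 0.2943] rotvec [[-0.964, -0.266, 0.003], [-0.266, 0.964, 0.002], [-0.003, 0.001, -1.0]] [ 0.208  0.393  0.323  1.498  0.002 -0.061] [0.3 0.1 0.3] 0.059688199688845596
rot [ 0.306 -0.304 -1.547] shift [0.1677 0.0004 0.0635]
```

View pics/10.png

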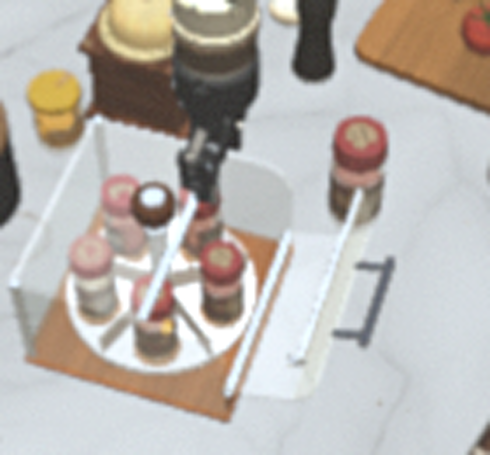

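Picture 10 shows the jar standing upright in the bay with its cap at (221,262), clear of its neighbours, and the flap still open.

```bash
python3 -c "
from h import *
ax=(-np.sin(PSI),np.cos(PSI),0)
goal([.367,.065,.2366],PSI+np.pi,-.4,ax)"
```

```text
rot [ 0.306 -0.304 -1.547] shift [2.115e-01 2.000e-04 5.840e-02]
```

```bash
python3 -m inch '[[0,0,-0.1,0.04,0,-0.01,0.55],[0.1,-0.1,-0.4,0.1,0,-0.01,0.55],[0.306,-0.304,-1.547,0.15,0,-0.01,0.55],[0.306,-0.304,-1.547,0.19,0,0,0.55],[0.306,-0.304,-1.547,0.212,0,0.02,0.55],[0.306,-0.304,-1.547,0.212,0,0.058,0.55],[0.306,-0.304,-1.547,0.212,0,0.058,0.55],[0.306,-0.304,-1.547,0.212,0,0.058,0.55],[0.306,-0.304,-1.547,0.212,0,0.058,0.55],[0.306,-0.304,-1.547,0.212,0,0.058,0.55],[0.306,-0.304,-1.547,0.212,0,0.058,0.55]]' 40; python3 -c "
from h import *
st()
ax=(-np.sin(PSI),np.cos(PSI),0)
p=cab(-.2365,0,.132);goal(p+.003*np.array([-.373,-.103,.922]),PSI+np.pi,-.4,ax)"
```

```text
clock: 20.78
tool_pos: [0.3635, 0.0639, 0.233]
orientation: [0.779, -0.597, 0.117, -0.154]
contact_force: [0.5, 0.1, -0.0]
grip_width: 0.0385
grip_force: 0.0
20.775 [0.3635 0.0639 0.233 ] rotvec [[0.261, -0.894, 0.365], [-0.965, -0.241, 0.1], [-0.001, -0.379, -0.926]] [ 0.136 -0.301 -0.644  0.842  0.049 -1.688] [ 0.5  0.1 -0. ] 0.038486554828559866
rot [ 0.012  0.    -0.003] shift [-0.0004 -0.0057  0.1085]
```

```bash
python3 -c "
from h import *
a=cam('side');print(proj(a,cab(-.2365,0,.132)),'seen 287.4 226.3')"
python3 -m inch '[[0.01,0,0,0,-0.0057,0.04,0.55],[0.01,0,0,0,-0.0057,0.08,0.55],[0.01,0,0,0,-0.0057,0.106,0.55],[0.01,0,0,0,-0.0057,0.107,0.55],[0.01,0,0,0,-0.0057,0.107,1],[0.01,0,0,0,-0.0057,0.107,1],[0.01,0,0,0,-0.0057,0.107,1],[0.01,0,0,0,-0.0057,0.107,1],[0.01,0,0,0,-0.0057,0.107,1]]' 40; python3 - <<'E'
from h import *
o=st();R0=R.from_quat(o['orientation'])
xc=np.array([np.cos(PSI),np.sin(PSI),0]);yc=np.array([-np.sin(PSI),np.cos(PSI),0]);zc=np.array([0,0,1.])
v=lambda t:xc*(.034*np.cos(t)-.145*np.sin(t))+zc*(.145*np.cos(t)+.034*np.sin(t))
for th in [1.1,1,.9,.8,.7,.6,.5,.4,.3,.2,.1,0.05,0]:
    T=R.from_rotvec((1.22-th)*.4/1.22*yc)
    off=-.003*R0.as_matrix()[:,2]
    d=v(th)-v(1.22)+T.apply(off)-off
    print('[',*['%.3f,'%k for k in (R0.inv()*T*R0).as_rotvec()],*['%.4f,'%k for k in R0.inv().apply(d)],']',round(th,2))
E
```

```text
[[286.69569398 227.00119244]] seen 287.4 226.3
clock: 21.95
tool_pos: [0.4076, 0.0761, 0.1365]
orientation: [0.779, -0.595, 0.12, -0.158]
contact_force: [-2.7, -0.6, 1.1]
grip_width: 0.009
grip_force: 39.3
21.95 [0.4076 0.0761 0.1365] rotvec [[0.263, -0.889, 0.375], [-0.965, -0.242, 0.103], [-0.001, -0.388, -0.921]] [ 0.155 -0.082 -0.772  0.484  0.044 -1.674] [-2.7 -0.6  1.1] 0.008964049677050032
[ -0.039, 0.000, 0.000, -0.0000, -0.0155, -0.0090, ] 1.1
[ -0.072, 0.000, 0.000, -0.0000, -0.0292, -0.0151, ] 1
[ -0.105, 0.000, 0.000, -0.0000, -0.0434, -0.0198, ] 0.9
[ -0.138, 0.000, 0.000, -0.0000, -0.0581, -0.0230, ] 0.8
[ -0.170, 0.000, 0.000, -0.0000, -0.0729, -0.0248, ] 0.7
[ -0.203, 0.000, 0.000, -0.0000, -0.0879, -0.0251, ] 0.6
[ -0.236, 0.000, 0.000, -0.0001, -0.1029, -0.0239, ] 0.5
[ -0.269, 0.000, 0.000, -0.0001, -0.1176, -0.0212, ] 0.4
[ -0.302, 0.000, 0.000, -0.0001, -0.1320, -0.0171, ] 0.3
[ -0.334, 0.000, 0.000, -0.0001, -0.1459, -0.0116, ] 0.2
[ -0.367, 0.000, 0.000, -0.0001, -0.1592, -0.0047, ] 0.1
[ -0.384, 0.000, 0.000, -0.0001, -0.1656, -0.0007, ] 0.05
[ -0.400, 0.000, 0.000, -0.0001, -0.1718, 0.0035, ] 0
```

```bash
python3 -m inch '[[-0.02,0,0,0,-0.008,-0.005,1],[-0.039,0,0,0,-0.0155,-0.009,1],[-0.072,0,0,0,-0.029,-0.015,1],[-0.105,0,0,0,-0.043,-0.02,1],[-0.138,0,0,0,-0.058,-0.023,1],[-0.17,0,0,0,-0.073,-0.025,1],[-0.203,0,0,0,-0.088,-0.025,1],[-0.236,0,0,0,-0.103,-0.024,1],[-0.269,0,0,0,-0.118,-0.021,1],[-0.302,0,0,0,-0.132,-0.017,1],[-0.334,0,0,0,-0.146,-0.012,1],[-0.367,0,0,0,-0.159,-0.005,1],[-0.384,0,0,0,-0.166,-0.001,1],[-0.4,0,0,0,-0.172,0.0035,1],[-0.4,0,0,0,-0.174,0.0045,1],[-0.4,0,0,0,-0.174,0.0045,1],[-0.4,0,0,0,-0.174,0.0045,1]]' 40; python3 - <<'E'
from h import *
o=st();h=o['tool_pos']+.003*R.from_quat(o['orientation']).as_matrix()[:,2];d=h-np.r_[cab(-.112,0,0)[:2],.05]
x=d[0]*np.cos(PSI)+d[1]*np.sin(PSI);print('flap angle',np.arctan2(d[2],x)-np.arctan2(.145,.034),np.hypot(x,d[2]))
E
```

```text
clock: 24.08
tool_pos: [0.5617, 0.1209, 0.2004]
orientation: [0.795, -0.606, -0.004, -0.0]
contact_force: [-8.8, 4.0, 7.9]
grip_width: 0.0098
grip_force: 40.8
24.075 [0.5617 0.1209 0.2004] rotvec [[0.265, -0.964, -0.006], [-0.964, -0.265, 0.005], [-0.006, 0.004, -1.0]] [ 0.209  0.418  0.117  1.275  0.006 -1.63 ] [-8.8  4.   7.9] 0.009780953022148415
flap angle 0.0024706249277588466 0.15133512572542576
```

```bash
python3 -m inch '[[0,0,0,0,0,0,0.6],[0,0,0,0,0,0,0.6],[0,0,0,0,0,0,0.6],[0,0,0,0,0,-0.03,0.6],[0,0,0,0,0,-0.08,0.6],[0,0,0,0,0,-0.08,1],[0,0,0,0,0,-0.08,1],[0,0,0,0,0,-0.08,1]]' 40; python3 - <<'E'
from h import *
st();goal(np.r_[cab(-.049,0,0)[:2],.19],PSI+np.pi)
a=cam('side');im=cv2.convertScaleAbs(a['img'],alpha=1.5)[165:270,180:290];cv2.imwrite('pics/now.png',im[:,:,::-1])
old=cv2.resize(cv2.imread('pics/5.png'),(110,105),interpolation=cv2.INTER_AREA)
t=old[22:60,52:74];n=im[:,:,::-1]
# handle lower end & flap edge compare: hinge strip region + handle foot
for nm,(y0,y1,x0,x1) in dict(handle=(24,58,56,74),foot=(40,58,54,68),hinge=(40,95,60,85)).items():
    t=np.ascontiguousarray(old[y0:y1,x0:x1]);r=cv2.matchTemplate(np.ascontiguousarray(n[y0-8:y1+8,x0-8:x1+8]),t,cv2.TM_CCOEFF_NORMED);_,m,_,l=cv2.minMaxLoc(r);print(nm,m,l[0]-8,l[1]-8)
E
```

```text
clock: 25.08
tool_pos: [0.5636, 0.1185, 0.2781]
orientation: [0.795, -0.607, -0.002, 0.001]
contact_force: [0.5, -0.1, 0.1]
grip_width: -0.0001
grip_force: 0.0
25.075 [0.5636 0.1185 0.2781] rotvec [[0.263, -0.965, -0.004], [-0.965, -0.263, -0.0], [-0.001, 0.004, -1.0]] [ 2.070e-01  3.900e-01  2.780e-01  1.463e+00  1.000e-03 -1.630e+00] [ 0.5 -0.1  0.1] -8.959080926317744e-05
rot [ 0.004  0.001 -0.   ] shift [-0.0003 -0.028   0.088 ]
handle 0.5941779017448425 0 1
foot 0.67442786693573 0 1
hinge 0.849026083946228 0 0
```

The flap matches its original shut position. I'll press lightly on its top to confirm the catch.

```bash
python3 -m inch '[[0,0,0,0,-0.028,0,1],[0,0,0,0,-0.028,0.05,1],[0,0,0,0,-0.028,0.085,1],[0,0,0,0,-0.028,0.092,1],[0,0,0,0,-0.028,0.096,1],[0,0,0,0,-0.028,0.099,1],[0,0,0,0,-0.028,0.101,1],[0,0,0,0,-0.028,0.101,1]]' 40
```

```text
clock: 26.12
tool_pos: [0.5923, 0.1264, 0.1824]
orientation: [0.795, -0.607, 0.001, -0.002]
contact_force: [-2.9, -0.5, 7.0]
grip_width: 0.0001
grip_force: 2.3
```

```bash
python3 -m inch '[[0,0,0,0,0,0.003,1],[0,0,0,0,0,0.006,1],[0,0,0,0,0,0.009,1],[0,0,0,0,0,0.009,1]]'; python3 -m inch '[[0,0,0,0,0,-0.03,1],[0,0,0,0,0,-0.09,1],[0,0,0,0,0,-0.13,1],[0,0,0,0.0,0,-0.13,1],[0,0,0,0.0,0,-0.13,1]]'; python3 - <<'E'
from h import *
st();a=cam('side')
im=a['img'][165:270,180:290].astype(int);p=proj(a,cab(-.07,0,.14))[0];print(p,a['img'][int(p[1])-2:int(p[1])+3,int(p[0])-2:int(p[0])+3].mean((0,1)))
E
```

```text
clock: 26.62
tool_pos: [0.5926, 0.1265, 0.1819]
orientation: [0.795, -0.607, 0.003, -0.005]
contact_force: [-18.3, -4.5, 42.1]
grip_width: 0.0004
grip_force: 16.3
clock: 27.25
tool_pos: [0.5914, 0.1262, 0.3002]
orientation: [0.795, -0.607, -0.0, -0.0]
contact_force: [0.2, 0.4, -0.8]
grip_width: -0.0002
grip_force: 0.0
27.25 [0.5914 0.1262 0.3002] rotvec [[0.263, -0.965, 0.0], [-0.965, -0.263, 0.001], [-0.001, -0.0, -1.0]] [ 2.100e-01  4.470e-01  4.200e-01  1.544e+00  1.000e-03 -1.627e+00] [ 0.2  0.4 -0.8] -0.00017166228868531927
[242.21855458 212.60255853] [95.84 92.04 90.96]
```

```bash
python3 - <<'E'
from h import *
a=cam('side');n=cv2.convertScaleAbs(a['img'],alpha=1.5)[140:270,180:320]
o=cv2.resize(cv2.imread('pics/10.png')[:,:,::-1],(140,130),interpolation=cv2.INTER_AREA)
for nm,i in(('placed',o),('now',n)):
    for z,box in dict(capbody=(66,92,54,74),jar3=(75,100,34,54)).items():
        r=i[box[0]:box[1],box[2]:box[3]].astype(int);m=r[...,0]-r[...,1:].mean(2)>28;ys,xs=np.nonzero(m);print(nm,z,m.sum(),(xs.mean()+box[2]).round(1),(ys.mean()+box[0]).round(1))
E
```

```text
placed capbody 263 63.5 74.9
placed jar3 106 44.5 87.4
now capbody 133 65.3 74.4
now jar3 64 43.8 87.2
```

The jar and its neighbours are where they were, seen through the clear flap, and the robot is clear of everything.

```bash
python3 -c "
from cell import arm
print(arm.sign_off())"
```

```text
the job is handed in; nothing more can be done
None
```

The job is handed in at about 27 s: the jar stands upright in the empty bay at the front stop, and measurements show the flap shut. My last press on the flap top reached 42 N, through the closed fingertips rather than the arm or the gripper's body.

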